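Open the push-and-turn cap of a glaze stain jar

TASK

Open the glaze stain jar in the wooden holder: push its orange safety cap down by feel, without leaning hard on it or wrenching it, and while it is down turn it anticlockwise until it is free. Then lift the cap off and set it down gently, mouth down, wholly on the blue tile, and leave the other things on the table alone.

Things in the scene. Friction and masses are not known exactly. Their poses are not given: they have to be found in the camera images.
- jar: white plastic jar, 68 mm across, neck 34 mm, held fast in a 120x120 mm plywood holder screwed to the table; it cannot turn or move. Origin: centre of the holder's underside, on the table; z up along the jar's axis. The shoulder is 74 mm above the origin at 28 mm from the axis; the neck stands up to 120 mm, inside the cap
- cap_mid (a point): orange ribbed round safety cap, 56 mm across, 28 mm high, about 50 g, loose, locked on the jar at the start; the point is on its axis half-way up (14 mm above its lower edge), 114 mm above the table at the start; z up. Two lugs inside its skirt sit in notches of the neck. Keep the push under 25 N: over 50 N of contact in all, pushing or wrenching, damages it
- cap: the same cap; origin at the centre of its lower edge. Held down on the rim and turned anticlockwise seen from above, its lugs are past the hooks after about 50 degrees and meet the next stop at about 130, so about 70 is right; it then comes straight up. Not pushed far enough it stops dead after 5 degrees
- jar_rim (a point): a point on the jar's axis at the cap's inner top, 124 mm above the table. A spring disc here pushes the cap up: it yields from about 6 N, then 0.9 N more per mm. The cap must go down 2.5 to 7.5 mm (each jar differs, not visible) to free its lugs; about 2 mm deeper, at 10 to 15 N, it lands on the hard rim and the force climbs steeply: the sign to turn
- tile_top (a point): blue glazed square tile, 120x120 mm, 9 mm thick, fixed on the table; the point is the centre of its upper face, x and y along its edges
- spray_bottle: light blue spray bottle with red head, 64x79x179 mm, a bystander; origin at the centre of its underside. To its left, at y = 0.15, a fixed wide wooden plank stands upright from x = 0.58 to 0.87, taller than the arm works: swing the arm in short of it
- clay_lump_1: flat grey clay lump, 39x66x26 mm, a bystander; origin at the centre of its underside
- clay_lump_2: round grey clay lump, 62x59x42 mm, a bystander; origin at the centre of its underside
- rubber_kidney: red curved rubber scraper, 29x96x8 mm, a bystander; origin at the centre of its underside
There are look-alikes about, which are no part of the job. What is meant by the cap is not turquoise, and is the smaller of those in its own colour.

How it is judged:
By the outcome, as a careful person would: the job done as asked, in the order asked, and still so for the second after the job is handed in, with the robot touching nothing.
It also fails if it takes over 62 s, if anything falls off the work surface, if the arm or the gripper's body presses on something with over 40 N, if the wrist force passes 120 N, or if a joint passes its speed limit or range.

ROBOT

A 7-joint arm with a two-finger parallel gripper is mounted at the origin on a cart in front of the work surface, level with it; the furniture and walls round the work are solid. World frame = base frame: x ahead of the robot, y to its left, z up, the work surface at z = 0. Lengths are in m, angles in degrees, forces in N, time in s.
With the tool pointing down it reaches from about 0.425 to 0.875 m from the base axis. Payload 4.7 kg.
Tool frame: the origin (TCP) lies at the very end of the fingers, on their centre line; the grasp point (between the pads) lies behind it (env.pinch_z is the z of the grasp point in the tool frame, in m); z points along the fingers, y is the direction in which the jaws open and shut (so a half turn about z gives the same grasp; the last joint's range is limited). The gripper opens to 87 mm and grips with 3 to 60 N. Pads are 19 mm wide; open, the fingers measure 117 mm over their backs; the gripper's body (75 mm by 190 mm) begins 51 mm behind the grasp point.
Start: joints at [66.469, 18.392, -4.016, 83.108, 1.295, 78.541, -3.26], TCP at [0.268, -0.592, 0.223] pointing down, gripper open.
Joint ranges: [-163.93, 163.93], [-17.29, 119.83], [-79.2, 71.16], [3.27, 140.29], [-89.18, 269.18], [5.43, 117.66], [-154.24, 154.24]. Speed limits (degrees/s): [147.25, 147.25, 180, 180, 180, 180, 180].

INTERFACE

Orientations are given as [roll, pitch, yaw] about the fixed x, y, z axes, in that order (R = Rz(yaw) Ry(pitch) Rx(roll)).
In Python, from cell import readout, read_camera, env gives the robot as it stands. The module is installed in compiled form; this text tells all that it offers.
- The arm moves only by the tool servo_tool, never from a script. Its argument "plan" is a list that holds one entry, the list of rows, each a list of 5 numbers: the finger opening in m, from 0 to 0.087, then the shift along the tool's x, y, z in m, then the turn about the tool's z in rad. In form: [[[jaw, x, y, z, yaw], ...]]. A call has 1 to 12 rows; each row is the pose to reach, as a shift and turn from the pose measured when the call began, along the tool's axes at that moment; what a row does not reach only later rows make up. A row lasts 1/12 s, in which the tool goes at most 41.7 mm and 7.16 degrees, less where a joint would pass 70% of its speed; a pose out of reach is approached as far as the arm can. A call with a gripper value outside its range is refused whole. The fingers move at their own pace and stop on an object; "force" is the grip in N (left out, the last holds). Time passes only in rows, so rows that repeat a pose let the fingers close. It gives the time, the measured TCP pose, the force and the opening at its end, in the units of the state.
- readout.get_obs(): the state, without advancing time (a new reading comes with each control period).
- read_camera(name): name is "side" or "top" or "wrist"; returns a dict with "image" (400x640x3 uint8, red, green, blue), "range_z" (400x640 float32, m along the optical axis (not along the pixel's ray), 0 where there is no reading), "mtx" (3x3 intrinsics, pixels), "camera_from_world" (4x4, takes a point from world to camera coordinates). Camera axes: x right, y up, looking along -z (the intrinsics and any distortion apply to the point x, -y, -z); pixel columns grow to the right and rows downward; lengths in m; the calibration is good to about 2 mm. The wrist camera is an equidistant fisheye: a pixel r from the principal point sees the ray r / f radians off the axis. A picture is of the moment at which its call begins.
- env.sign_off(): hands the job in, once; it reports no verdict.
The state is a dict: "time_s": time; "qpos": joint angles; "joint_velocities": joint speeds; "effort": joint torques, N m; "tool_pos": TCP position; "tool_rot": TCP orientation; "force": force on the tool from outside, world axes, zero at the start; "wrist_torque": the same for the moment, N m; "grip_width": finger opening in m.
Only numpy, scipy, OpenCV 4.12 (cv2) and the standard library are available. Lean on these libraries where they do the work, as an engineer would, in place of code of your own. Each camera call takes 0.05 s, during which the arm holds its last target. There are 200 camera calls.

## Working session

There is one attempt and no reset: what is moved stays moved. The work goes in short steps, Python scripts to look and compute and a tool call to move; the robot and the scene stay as the last step left them, time stands still between calls to the robot, and variables do not carry over. Pictures are saved under pics/ and viewed, about 8 in all and at most 12, crops included, and the job is handed in when it is done.

Besides the shell and the picture viewer there is one more tool, called after "Emit:" as name([rows], argument=value, ...), one row to a line, values as JSON. servo_tool: Moves the arm, as the interface text tells. Its arguments: {"type":"object","properties":{"plan":{"type":"array"},"force":{"type":"number"}},"required":["plan"]}

```bash
mkdir -p pics; cat > h.py <<'E'
import numpy as np, cv2
from cell import readout, read_camera, env
def save(n,c): cv2.imwrite(f'pics/{n}.png',c['image'][:,:,::-1])
def pts(c):
    # world points for every pixel of a pinhole camera via range
    K=c['mtx'];v,u=np.mgrid[0:400,0:640];z=c['range_z']
    P=np.stack([(u-K[0,2])/K[0,0]*z,-(v-K[1,2])/K[1,1]*z,-z,np.ones_like(z)],-1)
    return (P@np.linalg.inv(c['camera_from_world']).T)[...,:3]
def proj(c,p):
    q=c['camera_from_world']@np.r_[p,1];K=c['mtx']
    return K[0,2]+K[0,0]*q[0]/-q[2], K[1,2]-K[1,1]*q[1]/-q[2]
E
python3 - <<'E'
from h import *
o=readout.get_obs();print(o, env.pinch_z)
a=read_camera('top');b=read_camera('side')
cv2.imwrite('pics/a.png',np.vstack([a['image'],b['image']])[:,:,::-1][:, :])
for n,c in(('top',a),('side',b)):
    np.savez(f'{n}.npz',**c);print(n,c['mtx'].tolist(),np.linalg.inv(c['camera_from_world'])[:3,3])
cv2.imwrite('pics/a.png',a['image'][:,:,::-1]);cv2.imwrite('pics/b.png',b['image'][:,:,::-1])
E
```

```text
{'time_s': 0.0, 'qpos': array([66.46950968, 18.43800665, -4.01342481, 83.17712261,  1.29670057,
       78.53878511, -3.26113465]), 'joint_velocities': array([-0.00875904,  0.04229342, -0.07557085,  0.03995252,  0.0601602 ,
        0.08212489, -0.00246146]), 'effort': array([ 4.46365621e-04, -4.91286278e+01, -4.03846074e-01, -3.12530708e+01,
       -6.39531109e-02,  4.38610185e-02,  1.86804737e-04]), 'tool_pos': array([ 0.26757367, -0.59175907,  0.2214537 ]), 'tool_rot': array([-1.79891415e+02,  8.11222133e-03,  2.43375024e+01]), 'force': array([-0.82869713, -0.41743089,  0.70000698]), 'wrist_torque': array([ 0.00267803,  0.02465721, -0.03726758]), 'grip_width': 0.08723987208052764} -0.0187
top [[403.3632805188894, 0.0, 317.6091045159767], [0.0, 403.3632805188894, 201.8595309830571], [0.0, 0.0, 1.0]] [ 0.34474027 -0.13802776  1.20811428]
side [[380.6530274603152, 0.0, 318.52695176294554], [0.0, 380.6530274603152, 197.29510855698234], [0.0, 0.0, 1.0]] [0.50652014 0.32667573 0.92254127]
```

View pics/a.png

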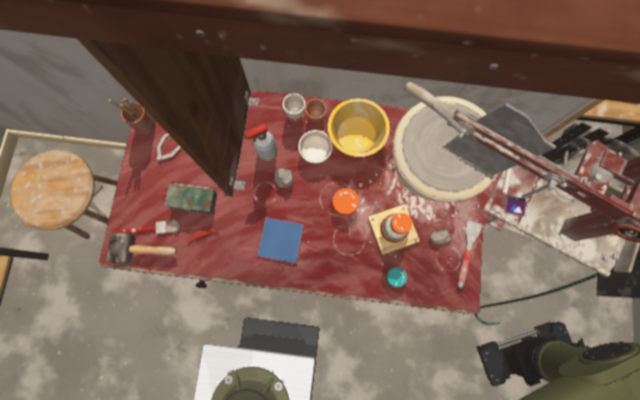

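View pics/b.png

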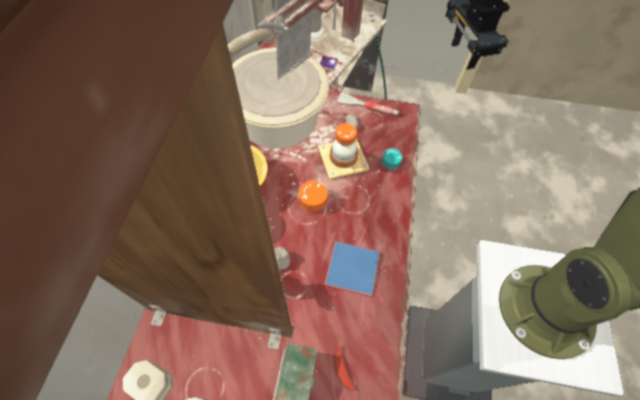

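The top view shows the jar's orange cap at (400,224) in its holder (394,230), the larger orange decoy lid at (345,202), the turquoise one at (397,277) and the tile at (281,240). In the side view, the cap is at (346,133) and the tile at (353,268). The gripper is clear, to the right.

```bash
cat > m.py <<'E'
from h import *
from scipy import ndimage as nd
from scipy.spatial.transform import Rotation as R
for n in('top','side'):
    c=dict(np.load(n+'.npz'));P=pts(c);hsv=cv2.cvtColor(c['image'],cv2.COLOR_RGB2HSV);H,S,V=[hsv[...,i].astype(int) for i in range(3)]
    for nm,m in(('orange',(H>=5)&(H<=14)&(S>190)&(V>190)),('blue',(H>100)&(H<120)&(S>110)&(V>90)),('turq',(H>80)&(H<98)&(S>120))):
        l,k=nd.label(m)
        for i in range(1,k+1):
            a=l==i
            if a.sum()<80: continue
            p=P[a];ok=(p[:,2]>-.02)&(p[:,2]<.4);p=p[ok]
            if len(p)<20: continue
            v,u=np.nonzero(a)
            print(n,nm,a.sum(),'px',u.mean().round(),v.mean().round(),'med',np.median(p,0).round(4),'lo',np.percentile(p,3,0).round(3),'hi',np.percentile(p,97,0).round(3))
            if nm=='orange':
                zt=np.percentile(p[:,2],90);q=p[abs(p[:,2]-zt)<.006];print('   top z',zt.round(4),'c',((q.min(0)+q.max(0))/2).round(4),'size',np.ptp(q,0).round(3),q.mean(0).round(4))
            if nm=='blue' and a.sum()>500:
                (x,y),s,an=cv2.minAreaRect((p[:,:2]*1000).astype(np.float32));print('   rect',x,y,s,an)
E
python3 m.py
```

```text
top orange 300 px 343.0 204.0 med [ 0.5958 -0.1903  0.0382] lo [ 0.572 -0.22   0.033] hi [ 0.62  -0.161  0.042]
   top z 0.0415 c [ 0.5968 -0.192   0.0399] size [0.055 0.069 0.009] [ 0.5964 -0.1885  0.0388]
top turq 210 px 395.0 277.0 med [ 0.4022 -0.3609  0.0277] lo [ 0.382 -0.389  0.024] hi [ 0.425 -0.342  0.031]
side orange 380 px 314.0 196.0 med [ 0.5998 -0.1849  0.0383] lo [ 0.572 -0.218  0.03 ] hi [ 0.637 -0.158  0.041]
   top z 0.0401 c [ 0.6041 -0.1909  0.0385] size [0.071 0.072 0.008] [ 0.5992 -0.1861  0.0383]
side turq 232 px 392.0 159.0 med [ 0.403  -0.3542  0.0272] lo [ 0.382 -0.382  0.013] hi [ 0.427 -0.338  0.031]
```

```bash
sed -i 's/S>190)&(V>190)/S>150)\&(V>120)/; s/(H>100)&(H<120)&(S>110)&(V>90)/(H>98)\&(H<125)\&(S>80)\&(V>60)/' m.py; cat >> m.py <<'E'
    for q in ([(400,222),(281,240)] if n=='top' else [(346,130),(353,268)]): print(n,q,hsv[q[1],q[0]],P[q[1],q[0]])
E
python3 m.py
```

```text
top orange 548 px 345.0 202.0 med [ 0.6036 -0.1926  0.0377] lo [ 0.57  -0.228 -0.001] hi [ 0.644 -0.159  0.042]
   top z 0.0413 c [ 0.6076 -0.1946  0.0398] size [0.077 0.076 0.009] [ 0.6059 -0.193   0.0388]
top orange 309 px 402.0 223.0 med [ 0.5445 -0.3487  0.1274] lo [ 0.521 -0.374  0.114] hi [ 0.569 -0.323  0.131]
   top z 0.13 c [ 0.5451 -0.3474  0.1285] size [0.052 0.055 0.009] [ 0.5453 -0.3484  0.1278]
top blue 1334 px 280.0 240.0 med [ 0.4706 -0.0167  0.0087] lo [ 0.42  -0.067  0.004] hi [0.522 0.035 0.013]
   rect 471.5139465332031 -16.479656219482422 (109.09230041503906, 109.82372283935547) 86.34932708740234
top turq 210 px 395.0 277.0 med [ 0.4022 -0.3609  0.0277] lo [ 0.382 -0.389  0.024] hi [ 0.425 -0.342  0.031]
top (400, 222) [ 11 190 240] [ 0.54625212 -0.34392854  0.12767642]
top (281, 240) [107 110 155] [ 0.47033262 -0.01900684  0.01096772]
side orange 328 px 346.0 133.0 med [ 0.5448 -0.3416  0.1269] lo [ 0.517 -0.464 -0.   ] hi [ 0.569 -0.32   0.13 ]
   top z 0.1291 c [ 0.5441 -0.3468  0.1273] size [0.054 0.055 0.008] [ 0.5448 -0.3462  0.1275]
side orange 675 px 313.0 197.0 med [ 0.6034 -0.1827  0.0376] lo [ 0.57  -0.228  0.001] hi [ 0.641 -0.156  0.041]
   top z 0.0401 c [ 0.6062 -0.1934  0.0384] size [0.076 0.078 0.009] [ 0.6044 -0.1912  0.0384]
side orange 213 px 343.0 371.0 med [0.4607 0.227  0.0075] lo [0.438 0.189 0.005] hi [0.475 0.253 0.011]
   top z 0.0095 c [0.4548 0.2192 0.0081] size [0.045 0.072 0.009] [0.4591 0.2245 0.0075]
side blue 1816 px 353.0 268.0 med [ 0.4696 -0.0138  0.0086] lo [ 0.419 -0.067  0.006] hi [0.522 0.036 0.012]
   rect 470.2456359863281 -16.264846801757812 (111.37516021728516, 109.97169494628906) 86.4172592163086
side turq 232 px 392.0 159.0 med [ 0.403  -0.3542  0.0272] lo [ 0.382 -0.382  0.013] hi [ 0.427 -0.338  0.031]
side (346, 130) [ 14 195 253] [ 0.54480928 -0.35162406  0.12774183]
side (353, 268) [105 108 189] [ 0.46879763 -0.01428602  0.00690473]
```

```bash
cat >> h.py <<'E'
def step(x,y,z,o=None):
    from scipy.spatial.transform import Rotation as R
    o=o or readout.get_obs();r=R.from_euler('xyz',o['tool_rot'],degrees=True)
    return r.inv().apply(np.array([x,y,z])-o['tool_pos']).round(4)
E
python3 - <<'E'
from h import *
A=[pts(dict(np.load(n+'.npz'))) for n in('top','side')]
p=np.vstack([a.reshape(-1,3) for a in A]);p=p[(p[:,2]>-.05)&(p[:,2]<.7)]
for cx,cy in((.545,-.347),(.4705,-.0165)):
    d=np.hypot(p[:,0]-cx,p[:,1]-cy)
    for a in np.arange(.03,.24,.02):
        q=p[(d>a)&(d<=a+.02)];k=q[:,2].argmax();print(round(a,2),q[k].round(3))
# corridor
a=np.array([.545,-.347]);b=np.array([.47,-.0165]);t=(b-a)/np.linalg.norm(b-a)
s=(p[:,:2]-a)@t;e=abs((p[:,:2]-a)@np.array([-t[1],t[0]]));q=p[(s>.1)&(s<.3)&(e<.12)];print(q[q[:,2].argmax()])
print(step(.545,-.347,.21))
E
```

```text
0.03 [ 0.529 -0.321  0.122]
0.05 [ 0.565 -0.28   0.023]
0.07 [ 0.615 -0.369  0.019]
0.09 [ 0.638 -0.401  0.174]
0.11 [ 0.65  -0.416  0.177]
0.13 [ 0.663 -0.431  0.176]
0.15 [ 0.657 -0.46   0.179]
0.17 [ 0.734 -0.349  0.424]
0.19 [ 0.746 -0.336  0.432]
0.21 [ 0.729 -0.456  0.493]
0.23 [ 0.719 -0.499  0.487]
0.03 [ 0.427 -0.035  0.016]
0.05 [ 0.515 -0.07   0.014]
0.07 [ 0.519 -0.073  0.013]
0.09 [0.554 0.024 0.008]
0.11 [ 0.579 -0.074  0.008]
0.13 [ 0.607 -0.073  0.009]
0.15 [ 0.638 -0.008  0.037]
0.17 [ 0.591 -0.159  0.042]
0.19 [0.59  0.156 0.7  ]
0.21 [0.59  0.166 0.7  ]
0.23 [0.614 0.173 0.7  ]
[ 0.62228452 -0.21532331  0.04450829]
[ 0.3536 -0.1087  0.0117]
```

```bash
python3 - <<'E'
from h import *
a=dict(np.load('top.npz'));b=dict(np.load('side.npz'))
w=read_camera('wrist');np.savez('w0.npz',**w)
f=lambda i,s:cv2.resize(i,s,interpolation=cv2.INTER_CUBIC)
cv2.imwrite('pics/c.png',np.hstack([f(a['image'][290:400,460:600],(400,314)),f(b['image'][0:90,430:545],(400,314))])[:,:,::-1]);
im=np.vstack([cv2.imread('pics/c.png'),f(w['image'],(416,260))[:,:,::-1] if 0 else np.pad(f(w['image'],(440,275))[:,:,::-1],((0,0),(0,360),(0,0)))]);cv2.imwrite('pics/c.png',im)
P=pts(a);q=P[290:400,460:600].reshape(-1,3);q=q[(q[:,2]>.2)&(q[:,2]<.33)];print(cv2.minAreaRect((q[:,:2]*1000).astype(np.float32)))
p=P.reshape(-1,3);p=p[(p[:,2]>.15)&(p[:,2]<.19)&(p[:,0]>.6)&(p[:,1]>-.75)&(p[:,1]<-.2)]
d=p[:,:2]-[.545,-.347];az=np.degrees(np.arctan2(d[:,1],d[:,0]));r=np.hypot(*d.T)
for t in range(-80,40,10):
    k=(az>=t)&(az<t+10)
    if k.any():print(t,np.sort(r[k])[:4].round(3))
E
```

```text
((268.6308898925781, -590.7640991210938), (75.68708038330078, 192.3113250732422), 24.653459548950195)
-70 [0.146 0.149 0.151 0.151]
-60 [0.111 0.114 0.115 0.116]
-50 [0.099 0.101 0.102 0.102]
-40 [0.095 0.095 0.095 0.095]
-30 [0.092 0.094 0.094 0.094]
-20 [0.095 0.095 0.096 0.096]
-10 [0.1   0.102 0.102 0.103]
0 [0.113 0.113 0.116 0.116]
10 [0.152 0.153 0.155 0.155]
```

View pics/c.png

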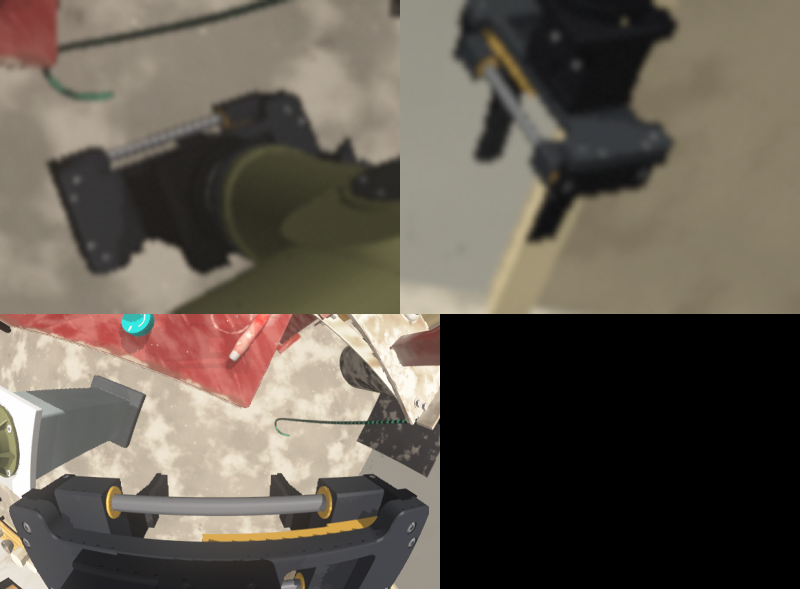

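Emit:
servo_tool([
  [[0.087,0.02,-0.006,0,0.11],[0.087,0.05,-0.015,0,0.23],[0.087,0.08,-0.025,0,0.35],[0.087,0.11,-0.034,0,0.47],[0.087,0.14,-0.043,0,0.59],[0.087,0.17,-0.052,0,0.71],[0.087,0.2,-0.062,0,0.83],[0.087,0.23,-0.071,0,0.95],[0.087,0.26,-0.08,0,1.07],[0.087,0.29,-0.089,0,1.19],[0.087,0.32,-0.098,0,1.31],[0.087,0.345,-0.106,0,1.43]],
])

```text
time_s: 1.15
tool_pos: [0.54, -0.3508, 0.2215]
tool_rot: [-180.0, 0.1, -57.8]
force: [0.5, -1.0, 0.3]
grip_width: 0.0872
```

```bash
cat > look.py <<'E'
from h import *
import sys
n=sys.argv[1]
o=readout.get_obs();print(o['time_s'],o['qpos'].round(1),o['tool_pos'].round(4),o['tool_rot'].round(2),o['force'].round(2))
w=read_camera('wrist');save(n,w);np.savez(n+'.npz',**w)
from scipy.spatial.transform import Rotation as R
cw=np.linalg.inv(w['camera_from_world']);r=R.from_euler('xyz',o['tool_rot'],degrees=True)
print('cam in tool',r.inv().apply(cw[:3,3]-o['tool_pos']).round(4))
K=w['mtx'];v,u=np.mgrid[0:400,0:640];x=(u-K[0,2])/K[0,0];y=(v-K[1,2])/K[1,1];t=np.hypot(x,y)
d=np.stack([x/t*np.tan(t),-y/t*np.tan(t),-np.ones_like(t)],-1)   # z-depth 1
P=(d*w['range_z'][...,None])@cw[:3,:3].T+cw[:3,3]
h=cv2.cvtColor(w['image'],cv2.COLOR_RGB2HSV).astype(int)
m=(h[...,0]<=16)&(h[...,0]>=4)&(h[...,1]>140)&(h[...,2]>110)&(t<1.4)
near=np.hypot(P[...,0]-.545,P[...,1]+.347)<.045
q=P[m&near&(P[...,2]>.09)&(P[...,2]<.145)];zt=np.percentile(q[:,2],80);T=q[q[:,2]>zt-.004]
print(len(q),'ztop',zt,'c',((np.percentile(T,1,0)+np.percentile(T,99,0))/2).round(4),np.ptp(T,0).round(3))
(cx,cy),rr=cv2.minEnclosingCircle((T[:,:2]*1000).astype(np.float32));print('circle',cx,cy,rr)
print('step to jar',step(.545,-.347,.2))
E
python3 look.py w1
```

```text
1.15 [  35.    17.8   -5.4   84.     1.6   78.4 -118.3] [ 0.54   -0.3508  0.2215] [-1.7996e+02  1.3000e-01 -5.7840e+01] [ 0.45 -0.98  0.27]
cam in tool [ 0.0746  0.001  -0.1611]
2508 ztop 0.1274428422233159 c [ 0.546  -0.3494  0.1267] [0.054 0.055 0.005]
circle 545.2198486328125 -349.3362731933594 28.255220413208008
step to jar [0.0021 0.0011 0.0212]
```

View pics/w1.png

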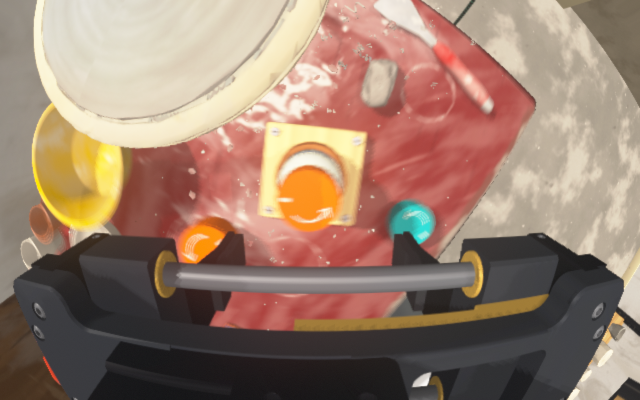

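The wrist view shows the cap at (310,200) on the jar in its holder, centred between the fingers, with the wheel at upper left. I'll align first, then descend.

Emit:
servo_tool([
  [[0.087,0.001,0,0,0.05],[0.087,0.001,0,0,0.05],[0.087,0.001,0,0,0.05]],
])

```text
time_s: 1.45
tool_pos: [0.5451, -0.3455, 0.2208]
tool_rot: [-179.7, 0.3, -60.5]
force: [-1.2, -0.2, 0.3]
grip_width: 0.087
```

```bash
python3 - <<'E'
from h import *
o=readout.get_obs();print(o['tool_pos'],o['tool_rot'],o['qpos'].round(1),o['force'],step(.5455,-.3485,.097))
E
```

```text
[ 0.54510287 -0.3454962   0.22076206] [-179.74603655    0.26668365  -60.52315447] [  34.3   18.    -5.2   83.8    1.3   78.3 -121.4] [-1.18271731 -0.19016195  0.25560958] [0.0034 0.0017 0.1237]
```

Emit:
servo_tool([
  [[0.087,0.003,0.001,0,0.04],[0.087,0.003,0.001,0.02,0.08],[0.087,0.003,0.001,0.04,0.1],[0.087,0.003,0.001,0.06,0.1],[0.087,0.003,0.001,0.08,0.1],[0.087,0.003,0.001,0.095,0.1],[0.087,0.003,0.001,0.108,0.1],[0.087,0.003,0.001,0.116,0.1],[0.087,0.003,0.001,0.122,0.1],[0.087,0.003,0.001,0.124,0.1],[0.087,0.003,0.001,0.124,0.1],[0.087,0.003,0.001,0.124,0.1]],
])

```text
time_s: 2.45
tool_pos: [0.5464, -0.3482, 0.0976]
tool_rot: [-179.7, 0.2, -66.2]
force: [-0.1, -0.3, 0.1]
grip_width: 0.0867
```

```bash
cat > st.py <<'E'
from h import *
o=readout.get_obs();print(o['time_s'],o['tool_pos'].round(4),o['tool_rot'].round(2),o['qpos'].round(1),o['force'].round(2),o['wrist_torque'].round(3),o['grip_width'],step(.5455,-.3485,.097))
E
python3 st.py
```

```text
2.45 [ 0.5464 -0.3482  0.0976] [-179.73    0.23  -66.25] [  33.9   23.    -4.5   91.7    1.5   65.4 -127.1] [-0.08 -0.34  0.12] [ 0.079 -0.014 -0.029] 0.08672699472551296 [-0.0001  0.0009  0.0006]
```

Emit:
servo_tool([
  [[0.07,0,0.001,0,0],[0.062,0,0.001,0,0],[0.058,0,0.001,0,0],[0.054,0,0.001,0,0],[0.05,0,0.001,0,0],[0.05,0,0.001,0,0],[0.05,0,0.001,0,0],[0.05,0,0.001,0,0],[0.05,0,0.001,0,0],[0.05,0,0.001,0,0]],
], force=20)

```text
time_s: 3.28
tool_pos: [0.546, -0.3484, 0.0977]
tool_rot: [-179.7, 0.2, -66.2]
force: [2.3, 0.6, -0.6]
grip_width: 0.0549
```

```bash
python3 st.py
```

```text
3.2833 [ 0.546  -0.3484  0.0977] [-179.68    0.21  -66.23] [  34.    22.9   -4.5   91.8    1.5   65.4 -127. ] [ 2.34  0.6  -0.58] [ 0.188 -0.402  0.014] 0.05487044359350365 [-0.0001  0.0005  0.0007]
```

Emit:
servo_tool([
  [[0.05,0,0,0.0005,0],[0.05,0,0,0.001,0],[0.05,0,0,0.0015,0],[0.05,0,0,0.002,0],[0.05,0,0,0.0025,0],[0.05,0,0,0.003,0],[0.05,0,0,0.003,0],[0.05,0,0,0.003,0]],
])

```text
time_s: 3.95
tool_pos: [0.5461, -0.3485, 0.0961]
tool_rot: [-179.7, 0.2, -66.2]
force: [-1.0, 1.6, 7.3]
grip_width: 0.055
```

```bash
python3 st.py
```

```text
3.95 [ 0.5461 -0.3485  0.0961] [-1.7966e+02  1.7000e-01 -6.6230e+01] [  34.    23.    -4.5   91.9    1.5   65.1 -127. ] [-1.01  1.62  7.26] [0.509 0.283 0.039] 0.05500132922809769 [-0.0002  0.0006 -0.0009]
```

Emit:
servo_tool([
  [[0.05,0,0,0.0015,0],[0.05,0,0,0.002,0],[0.05,0,0,0.0025,0],[0.05,0,0,0.003,0],[0.05,0,0,0.0035,0],[0.05,0,0,0.0035,0],[0.05,0,0,0.0035,0]],
])

```text
time_s: 4.53
tool_pos: [0.5462, -0.3485, 0.0943]
tool_rot: [-179.6, 0.2, -66.2]
force: [-2.0, 2.0, 8.4]
grip_width: 0.0549
```

```bash
python3 st.py
```

```text
4.5333 [ 0.5462 -0.3485  0.0943] [-1.7964e+02  1.5000e-01 -6.6240e+01] [  34.    23.1   -4.5   92.     1.5   64.9 -127.1] [-2.01  2.01  8.38] [0.624 0.465 0.059] 0.05486923316755438 [-0.0003  0.0006 -0.0027]
```

Emit:
servo_tool([
  [[0.05,0,0,0.002,0],[0.05,0,0,0.0025,0],[0.05,0,0,0.003,0],[0.05,0,0,0.0035,0],[0.05,0,0,0.004,0],[0.05,0,0,0.004,0],[0.05,0,0,0.004,0]],
])

```text
time_s: 5.12
tool_pos: [0.5462, -0.3485, 0.0923]
tool_rot: [-179.6, 0.1, -66.3]
force: [-2.8, 3.1, 10.3]
grip_width: 0.055
```

```bash
python3 st.py
```

```text
5.1167 [ 0.5462 -0.3485  0.0923] [-1.7963e+02  1.3000e-01 -6.6250e+01] [  34.    23.1   -4.5   92.1    1.5   64.7 -127.1] [-2.84  3.13 10.35] [0.74  0.639 0.087] 0.05497563349708729 [-0.0003  0.0006 -0.0047]
```

Emit:
servo_tool([
  [[0.05,-0.0002,0,0.0022,0],[0.05,-0.0004,0,0.0027,0],[0.05,-0.0005,0,0.0032,0],[0.05,-0.0005,0,0.0037,0],[0.05,-0.0005,0,0.004,0],[0.05,-0.0005,0,0.004,0],[0.05,-0.0005,0,0.004,0]],
])

```text
time_s: 5.7
tool_pos: [0.5462, -0.3485, 0.0908]
tool_rot: [-179.6, 0.1, -66.3]
force: [-3.2, 1.8, 11.7]
grip_width: 0.055
```

```bash
python3 st.py
```

```text
5.7 [ 0.5462 -0.3485  0.0908] [-1.796e+02  5.000e-02 -6.627e+01] [  34.    23.2   -4.5   92.3    1.6   64.4 -127.1] [-3.23  1.82 11.68] [0.593 0.645 0.007] 0.0549557509053552 [-0.0003  0.0006 -0.0062]
```

Emit:
servo_tool([
  [[0.05,-0.0002,0,0.0025,0],[0.05,-0.0004,0,0.003,0],[0.05,-0.0005,0,0.0035,0],[0.05,-0.0005,0,0.004,0],[0.05,-0.0005,0,0.0043,0],[0.05,-0.0005,0,0.0043,0],[0.05,-0.0005,0,0.0043,0]],
])

```text
time_s: 6.28
tool_pos: [0.5463, -0.3486, 0.0894]
tool_rot: [-179.6, -0.0, -66.3]
force: [-4.0, 2.3, 12.8]
grip_width: 0.0555
```

```bash
python3 st.py
```

```text
6.2833 [ 0.5463 -0.3486  0.0894] [-1.7957e+02 -3.0000e-02 -6.6290e+01] [  33.9   23.2   -4.5   92.4    1.6   64.2 -127.2] [-4.01  2.31 12.78] [0.676 0.793 0.014] 0.055464477498506075 [-0.0004  0.0006 -0.0076]
```

Emit:
servo_tool([
  [[0.05,-0.0002,0,0.0027,0],[0.05,-0.0004,0,0.0032,0],[0.05,-0.0005,0,0.0037,0],[0.05,-0.0005,0,0.0042,0],[0.05,-0.0005,0,0.0046,0],[0.05,-0.0005,0,0.0046,0],[0.05,-0.0005,0,0.0046,0]],
])

```text
time_s: 6.87
tool_pos: [0.5463, -0.3486, 0.0884]
tool_rot: [-179.5, -0.1, -66.3]
force: [-5.6, 3.7, 16.3]
grip_width: 0.0546
```

```bash
python3 st.py
```

```text
6.8667 [ 0.5463 -0.3486  0.0884] [-1.7954e+02 -1.2000e-01 -6.6310e+01] [  33.9   23.2   -4.5   92.6    1.6   64.  -127.2] [-5.63  3.74 16.28] [0.911 1.108 0.055] 0.05459922752493706 [-0.0004  0.0006 -0.0086]
```

Emit:
servo_tool([
  [[0.05,-0.0003,0.0002,0.0034,0],[0.05,-0.0005,0.0004,0.0034,-0.03],[0.05,-0.0005,0.0004,0.0034,-0.07],[0.05,-0.0005,0.0004,0.0034,-0.11],[0.05,-0.0005,0.0004,0.0034,-0.15],[0.05,-0.0005,0.0004,0.0034,-0.19],[0.05,-0.0005,0.0004,0.0034,-0.19]],
])

```text
time_s: 7.45
tool_pos: [0.5468, -0.3491, 0.0884]
tool_rot: [-179.5, -0.4, -55.4]
force: [-1.9, 2.5, 13.7]
grip_width: 0.0548
```

```bash
python3 st.py
```

```text
7.45 [ 0.5468 -0.3491  0.0884] [-179.5    -0.39  -55.35] [  35.4   23.2   -6.3   92.6    2.4   63.8 -116.8] [-1.88  2.49 13.66] [0.621 0.619 0.003] 0.054757782346761215 [-0.0012  0.0007 -0.0086]
```

Emit:
servo_tool([
  [[0.05,-0.0003,0.0002,0.0033,-0.04],[0.05,-0.0005,0.0003,0.0033,-0.09],[0.05,-0.0005,0.0003,0.0034,-0.14],[0.05,-0.0005,0.0003,0.0034,-0.19],[0.05,-0.0005,0.0003,0.0034,-0.24],[0.05,-0.0005,0.0003,0.0034,-0.29],[0.05,-0.0005,0.0003,0.0034,-0.34],[0.05,-0.0005,0.0003,0.0034,-0.39],[0.05,-0.0005,0.0003,0.0034,-0.44],[0.05,-0.0005,0.0003,0.0034,-0.49],[0.05,-0.0005,0.0003,0.0034,-0.54],[0.05,-0.0005,0.0003,0.0034,-0.54]],
])

```text
time_s: 8.45
tool_pos: [0.5466, -0.3492, 0.0884]
tool_rot: [-179.8, -0.7, -24.3]
force: [-3.7, 3.6, 14.5]
grip_width: 0.0551
```

```bash
python3 st.py
```

```text
8.45 [ 0.5466 -0.3492  0.0884] [-179.8    -0.67  -24.32] [ 39.5  23.5 -11.5  92.5   4.8  63.9 -87.4] [-3.66  3.56 14.48] [0.809 1.021 0.047] 0.05507006223317308 [-0.0012 -0.0002 -0.0086]
```

Emit:
servo_tool([
  [[0.05,-0.0003,-0.0002,0.0033,-0.04],[0.05,-0.0005,-0.0002,0.0033,-0.09],[0.05,-0.0005,-0.0002,0.0034,-0.14],[0.05,-0.0005,-0.0002,0.0034,-0.19],[0.05,-0.0005,-0.0002,0.0034,-0.24],[0.05,-0.0005,-0.0002,0.0034,-0.29],[0.05,-0.0005,-0.0002,0.0034,-0.34],[0.05,-0.0005,-0.0002,0.0034,-0.39],[0.05,-0.0005,-0.0002,0.0034,-0.44],[0.05,-0.0005,-0.0002,0.0034,-0.49],[0.05,-0.0005,-0.0002,0.0034,-0.52],[0.05,-0.0005,-0.0002,0.0034,-0.52]],
])

```text
time_s: 9.45
tool_pos: [0.5466, -0.3495, 0.0884]
tool_rot: [179.7, -0.8, 5.5]
force: [-3.3, 2.7, 15.5]
grip_width: 0.055
```

```bash
python3 st.py
```

```text
9.45 [ 0.5466 -0.3495  0.0884] [179.74  -0.76   5.5 ] [ 43.4  23.9 -16.5  92.4   7.1  64.  -59.3] [-3.28  2.68 15.54] [ 0.659  0.896 -0.053] 0.05501540115777799 [-0.0009 -0.0011 -0.0086]
```

Turned 71.8° with no stop felt. Now I'll ease off the push and raise the cap slowly, watching the force.

Emit:
servo_tool([
  [[0.05,-0.0002,-0.0002,0.002,0],[0.05,-0.0002,-0.0002,0,0],[0.05,-0.0002,-0.0002,-0.002,0],[0.05,-0.0002,-0.0002,-0.004,0],[0.05,-0.0002,-0.0002,-0.006,0],[0.05,-0.0002,-0.0002,-0.008,0],[0.05,-0.0002,-0.0002,-0.01,0],[0.05,-0.0002,-0.0002,-0.012,0],[0.05,-0.0002,-0.0002,-0.012,0]],
])

```text
time_s: 10.2
tool_pos: [0.5461, -0.3497, 0.1006]
tool_rot: [179.7, -0.8, 5.5]
force: [0.7, 0.3, 2.7]
grip_width: 0.0551
```

```bash
python3 st.py
```

```text
10.2 [ 0.5461 -0.3497  0.1006] [179.71  -0.75   5.49] [ 43.5  23.2 -16.5  91.9   6.9  65.2 -59.1] [0.67 0.33 2.73] [ 0.078 -0.101  0.   ] 0.05506618327574456 [-0.0005 -0.0012  0.0036]
```

Emit:
servo_tool([
  [[0.05,0,0,-0.003,0],[0.05,0,0,-0.006,0],[0.05,0,0,-0.009,0],[0.05,0,0,-0.014,0],[0.05,0,0,-0.02,0],[0.05,0,0,-0.03,0],[0.05,0,0,-0.045,0],[0.05,0,0,-0.06,0],[0.05,0,0,-0.075,0],[0.05,0,0,-0.085,0],[0.05,0,0,-0.09,0],[0.05,0,0,-0.09,0]],
])

```text
time_s: 11.2
tool_pos: [0.5456, -0.3497, 0.1924]
tool_rot: [179.6, -0.9, 5.5]
force: [-0.0, 0.2, -0.6]
grip_width: 0.0549
```

```bash
sed -i 's/.5455,-.3485,.097/.4705,-.0165,.19/' st.py; python3 st.py; python3 - <<'E'
from h import *
a=read_camera('side');w=read_camera('wrist')
cv2.imwrite('pics/d.png',np.hstack([cv2.resize(a['image'][60:260,220:480],(400,308)),cv2.resize(w['image'],(400,308))])[:,:,::-1])
E
```

```text
11.2 [ 0.5456 -0.3497  0.1924] [179.61  -0.87   5.49] [ 43.8  19.2 -16.9  86.3   5.5  74.5 -58.1] [-0.03  0.16 -0.58] [ 0.039 -0.009 -0.02 ] 0.054935392825605465 [-0.0429 -0.3388 -0.0005]
```

View pics/d.png

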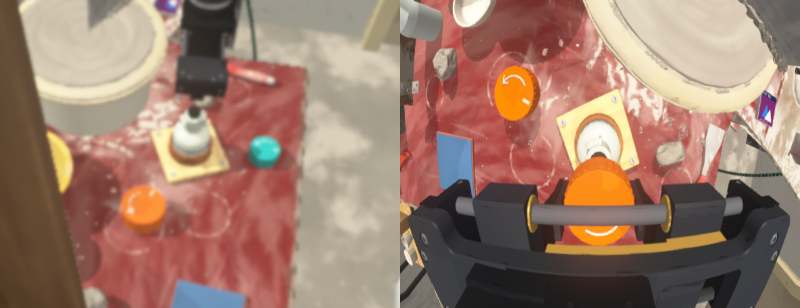

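The cap is in the fingers (wrist view, (598,205)) and the jar's neck is bare at (190,130) in the side crop. Next I'll carry it over the tile.

Emit:
servo_tool([
  [[0.05,-0.002,-0.015,0,0],[0.05,-0.005,-0.04,0,0],[0.05,-0.009,-0.07,0,0],[0.05,-0.013,-0.1,0,0],[0.05,-0.017,-0.135,0,0],[0.05,-0.021,-0.17,0,0],[0.05,-0.026,-0.205,0,0],[0.05,-0.03,-0.24,0,0],[0.05,-0.034,-0.27,0,0],[0.05,-0.038,-0.3,0,0],[0.05,-0.041,-0.325,0,0],[0.05,-0.043,-0.339,0,0]],
])

```text
time_s: 12.3
tool_pos: [0.468, -0.0125, 0.1872]
tool_rot: [179.8, -0.6, 5.7]
force: [0.1, 0.3, -0.4]
grip_width: 0.055
```

Emit:
servo_tool([
  [[0.05,0,0,0,0],[0.05,0,0,0,0],[0.05,0,0,0,0]],
])

```text
time_s: 12.55
tool_pos: [0.4681, -0.0142, 0.1868]
tool_rot: [179.8, -0.6, 5.6]
force: [0.7, 0.8, -0.8]
grip_width: 0.0549
```

```bash
sed -i 's/,.19)/,.02)/' st.py; python3 st.py
```

```text
12.55 [ 0.4681 -0.0142  0.1868] [179.76  -0.59   5.6 ] [ 29.7  -2.1 -30.4 110.2  -0.9  71.  -84.8] [ 0.66  0.75 -0.76] [0.018 0.009 0.018] 0.05489098363278303 [0.0004 0.0018 0.1669]
```

```bash
cat > inhand.py <<'E'
from h import *
o=readout.get_obs();w=read_camera('wrist');cw=np.linalg.inv(w['camera_from_world'])
K=w['mtx'];v,u=np.mgrid[0:400,0:640];x=(u-K[0,2])/K[0,0];y=(v-K[1,2])/K[1,1];t=np.hypot(x,y)
d=np.stack([x/t*np.tan(t),-y/t*np.tan(t),-np.ones_like(t)],-1)
P=(d*w['range_z'][...,None])@cw[:3,:3].T+cw[:3,3]
h=cv2.cvtColor(w['image'],cv2.COLOR_RGB2HSV).astype(int)
m=(h[...,0]<=16)&(h[...,0]>=4)&(h[...,1]>140)&(h[...,2]>110)
q=P[m&(np.hypot(P[...,0]-o['tool_pos'][0],P[...,1]-o['tool_pos'][1])<.045)]-o['tool_pos']
q=q[(abs(q[:,2])<.06)];print(len(q),np.percentile(q,[2,20,50,80,98],axis=0).round(4))
zt=np.percentile(q[:,2],70);T=q[abs(q[:,2]-zt)<.003];print(zt,np.c_[T.min(0),T.max(0)].round(4))
print('tilt fit',np.linalg.lstsq(np.c_[T[:,:2],np.ones(len(T))],T[:,2],rcond=None)[0])
E
python3 inhand.py
```

```text
1701 [[-0.0207 -0.0264  0.0051]
 [ 0.015  -0.0135  0.0121]
 [ 0.0238  0.0024  0.0211]
 [ 0.0268  0.017   0.027 ]
 [ 0.0279  0.0281  0.0298]]
0.025363699659318256 [[-0.0283  0.0281]
 [-0.0277  0.0287]
 [ 0.0224  0.0283]]
tilt fit [-0.03068537 -0.00137997  0.02601965]
```

Emit:
servo_tool([
  [[0.05,0,0.002,0.01,0],[0.05,0,0.002,0.03,0],[0.05,0,0.002,0.05,0],[0.05,0,0.002,0.07,0],[0.05,0,0.002,0.09,0],[0.05,0,0.002,0.11,0],[0.05,0,0.002,0.13,0],[0.05,0,0.002,0.145,0],[0.05,0,0.002,0.155,0],[0.05,0,0.002,0.16,0],[0.05,0,0.002,0.162,0],[0.05,0,0.002,0.162,0]],
])

```text
time_s: 13.6
tool_pos: [0.4703, -0.0173, 0.0248]
tool_rot: [179.8, -0.6, 5.5]
force: [0.5, 0.5, -0.1]
grip_width: 0.0544
```

Emit:
servo_tool([
  [[0.05,0,0,0.001,0],[0.05,0,0,0.002,0],[0.05,0,0,0.003,0],[0.05,0,0,0.004,0],[0.05,0,0,0.005,0],[0.05,0,0,0.006,0],[0.05,0,0,0.007,0],[0.05,0,0,0.007,0],[0.05,0,0,0.007,0]],
])

```text
time_s: 14.35
tool_pos: [0.4703, -0.0173, 0.0177]
tool_rot: [179.8, -0.6, 5.5]
force: [-0.1, -0.9, -1.0]
grip_width: 0.0546
```

```bash
python3 st.py;python3 inhand.py; python3 - <<'E'
from h import *
a=read_camera('side');w=read_camera('wrist')
cv2.imwrite('pics/e.png',np.hstack([cv2.resize(a['image'][200:330,270:440],(400,306)),cv2.resize(w['image'],(400,306))])[:,:,::-1])
E
```

```text
14.35 [ 0.4703 -0.0173  0.0177] [179.79  -0.58   5.52] [ 27.6  10.6 -30.6 119.9   7.2  50.6 -91.6] [-0.06 -0.93 -1.  ] [ 0.096 -0.011 -0.035] 0.05464977639164522 [ 0.0003 -0.0007 -0.0023]
1534 [[-0.0102 -0.0261  0.0052]
 [ 0.0176 -0.0129  0.0118]
 [ 0.0243  0.0025  0.0199]
 [ 0.0268  0.0166  0.0261]
 [ 0.0279  0.0274  0.0296]]
0.02461858933988966 [[-0.0008  0.0282]
 [-0.0278  0.0287]
 [ 0.0216  0.0276]]
tilt fit [-0.00430064 -0.00499248  0.02481516]
```

View pics/e.png

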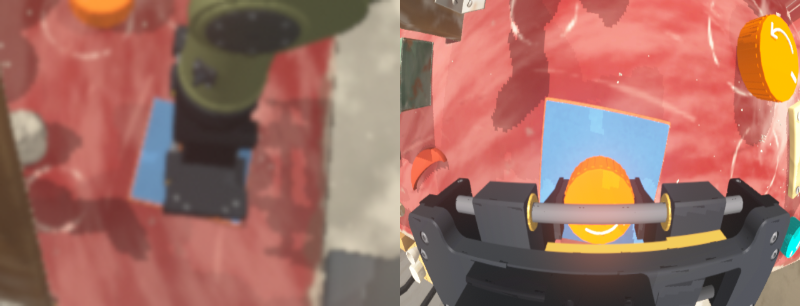

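The wrist view shows the cap at (600,205), between the fingers and well inside the tile. I'll lower it by feel.

Emit:
servo_tool([
  [[0.05,0,0,0.001,0],[0.05,0,0,0.002,0],[0.05,0,0,0.003,0],[0.05,0,0,0.004,0],[0.05,0,0,0.005,0],[0.05,0,0,0.006,0],[0.05,0,0,0.0065,0],[0.05,0,0,0.007,0],[0.05,0,0,0.007,0]],
])

```text
time_s: 15.25
tool_pos: [0.4704, -0.0173, 0.0107]
tool_rot: [179.8, -0.6, 5.5]
force: [0.3, -0.9, -0.9]
grip_width: 0.0549
```

Emit:
servo_tool([
  [[0.05,0,0,0.0005,0],[0.05,0,0,0.001,0],[0.05,0,0,0.0013,0],[0.05,0,0,0.0013,0]],
])

```text
time_s: 15.58
tool_pos: [0.4705, -0.0173, 0.0096]
tool_rot: [179.8, -0.6, 5.5]
force: [-0.8, -0.9, 1.6]
grip_width: 0.0548
```

Emit:
servo_tool([
  [[0.05,0,0,0.0003,0],[0.05,0,0,0.0006,0],[0.05,0,0,0.0008,0],[0.05,0,0,0.0008,0]],
])

```text
time_s: 15.92
tool_pos: [0.4706, -0.0173, 0.0095]
tool_rot: [179.8, -0.6, 5.5]
force: [-3.4, -0.4, 7.6]
grip_width: 0.0546
```

Emit:
servo_tool([
  [[0.05,0,0,0,0],[0.05,0,0,0,0],[0.05,0,0,0,0],[0.05,0,0,0,0]],
], force=3)

```text
time_s: 16.25
tool_pos: [0.4708, -0.0173, 0.0096]
tool_rot: [179.8, -0.6, 5.5]
force: [-0.9, 0.1, 1.2]
grip_width: 0.0553
```

```bash
python3 st.py;python3 inhand.py
```

```text
16.25 [ 0.4708 -0.0173  0.0096] [179.76  -0.59   5.52] [ 27.3  11.5 -30.5 120.1   7.9  49.6 -92.2] [-0.86  0.06  1.21] [ 0.063  0.063 -0.006] 0.05529085696292649 [-0.0001 -0.0008 -0.0104]
1538 [[-0.0097 -0.0262  0.0051]
 [ 0.0176 -0.0129  0.0119]
 [ 0.0242  0.0025  0.0201]
 [ 0.0267  0.0168  0.026 ]
 [ 0.0279  0.028   0.0296]]
0.024660024950522153 [[-0.0012  0.028 ]
 [-0.0279  0.0287]
 [ 0.0217  0.0277]]
tilt fit [0.00499544 0.00070703 0.0246614 ]
```

Emit:
servo_tool([
  [[0.0555,0,0,0,0],[0.0558,0,0,0,0],[0.056,0,0,0,0],[0.0563,0,0,0,0],[0.0566,0,0,0,0],[0.057,0,0,0,0],[0.058,0,0,0,0],[0.06,0,0,0,0],[0.064,0,0,0,0],[0.07,0,0,0,0],[0.078,0,0,0,0],[0.087,0,0,0,0]],
])

```text
time_s: 17.3
tool_pos: [0.4709, -0.0174, 0.0096]
tool_rot: [179.8, -0.6, 5.5]
force: [0.2, -1.6, 2.4]
grip_width: 0.0757
```

Emit:
servo_tool([
  [[0.087,0,0,0,0],[0.087,0,0,0,0],[0.087,0,0,-0.003,0],[0.087,0,0,-0.008,0],[0.087,0,0,-0.015,0],[0.087,0,0,-0.03,0],[0.087,0,0,-0.05,0],[0.087,0,0,-0.075,0],[0.087,0,0,-0.1,0],[0.087,0,0,-0.13,0],[0.087,0,0,-0.15,0],[0.087,0,0,-0.15,0]],
])

```text
time_s: 18.3
tool_pos: [0.4723, -0.0166, 0.1649]
tool_rot: [179.6, -1.1, 5.5]
force: [0.8, -0.6, 0.6]
grip_width: 0.0869
```

```bash
python3 st.py; python3 - <<'E'
from h import *
w=read_camera('wrist');a=read_camera('side')
cv2.imwrite('pics/f.png',np.hstack([cv2.resize(a['image'][60:330,220:480],(400,415)),cv2.resize(w['image'],(400,415))])[:,:,::-1])
cw=np.linalg.inv(w['camera_from_world'])
K=w['mtx'];v,u=np.mgrid[0:400,0:640];x=(u-K[0,2])/K[0,0];y=(v-K[1,2])/K[1,1];t=np.hypot(x,y)
d=np.stack([x/t*np.tan(t),-y/t*np.tan(t),-np.ones_like(t)],-1)
P=(d*w['range_z'][...,None])@cw[:3,:3].T+cw[:3,3]
h=cv2.cvtColor(w['image'],cv2.COLOR_RGB2HSV).astype(int)
m=(h[...,0]<=16)&(h[...,0]>=4)&(h[...,1]>140)&(h[...,2]>110)
q=P[m&(np.hypot(P[...,0]-.47,P[...,1]+.017)<.06)&(P[...,2]<.08)&(P[...,2]>.0)]
T=q[q[:,2]>np.percentile(q[:,2],90)-.004];print(len(q),'top z',np.median(T[:,2]),cv2.minEnclosingCircle((T[:,:2]*1000).astype(np.float32)))
print('slope',np.linalg.lstsq(np.c_[T[:,:2],np.ones(len(T))],T[:,2],rcond=None)[0])
E
```

```text
18.3 [ 0.4723 -0.0166  0.1649] [179.62  -1.09   5.55] [ 30.   -0.9 -30.9 111.8  -0.2  67.9 -85.3] [ 0.77 -0.58  0.63] [ 0.021 -0.033  0.023] 0.08694597755818001 [-0.0046 -0.0012  0.1448]
190 top z 0.035581597277650034 ((470.8155517578125, -17.208948135375977), 27.924531936645508)
slope [-0.04068642 -0.00995509  0.05419226]
```

View pics/f.png

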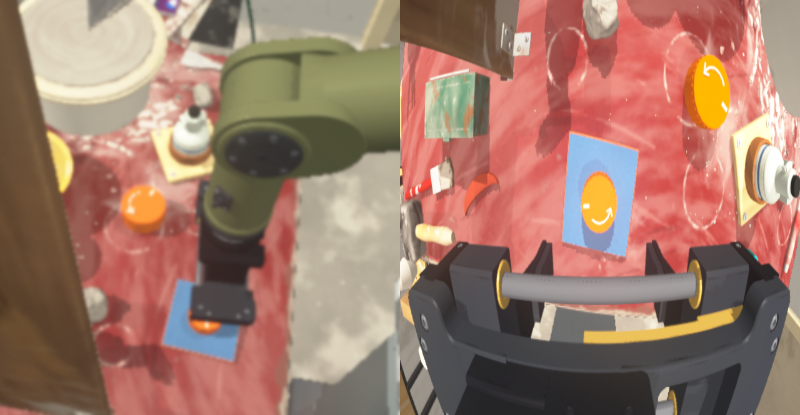

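The wrist view shows the cap at (600,200), flat in the middle of the tile with its top face up. The gripper is clear, and the jar and other objects haven't moved. I'll settle the arm and hand in.

Emit:
servo_tool([
  [[0.087,0,0,0,0],[0.087,0,0,0,0],[0.087,0,0,0,0],[0.087,0,0,0,0],[0.087,0,0,0,0],[0.087,0,0,0,0]],
])

```text
time_s: 18.9
tool_pos: [0.4696, -0.0167, 0.1603]
tool_rot: [179.7, -0.7, 5.5]
force: [0.7, -0.2, 0.2]
grip_width: 0.0871
```

```bash
python3 -c "
from h import *
print(readout.get_obs()['joint_velocities'].round(2)); print(env.sign_off())"
```

```text
[ 0.02 -0.19  0.1  -0.14  0.03  0.05 -0.08]
the job is handed in; nothing more can be done
None
```

The safety cap is off the jar and sitting mouth down in the middle of the blue tile. I handed the job in at about 19 s of the 62 s allowed.

- **Opening:** I gripped the cap at 20 N and pressed until the force rose steeply, about 9 mm down at 16 N. I then turned it 72° anticlockwise without meeting a stop. It lifted off freely.
- **Placing:** The last checks put the cap's centre at (0.471, -0.017), within 1 mm of the measured tile centre. Its top is about 36 mm above the table, against 37 mm expected if it sits flat. The arm was clear and at rest at hand-in.
- **Set-down:** The fingertips reached about 2 mm below the cap's lower edge, so they touched the tile first, pressing with up to 7.6 N. The cap probably dropped up to 2 mm when I opened the fingers slowly.
- **Check that disagreed:** A rough slope fit on the cap's top face gave about 2°. I took that as noise from few points, since the picture showed the cap flat.
- **Other objects:** I saw no bystander moved in the last pictures, but I didn't measure their positions again.

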